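# Un-nest, fill and stack the produce tubs

### The arm

A 6-joint arm with a two-finger parallel gripper is mounted at the origin on a cart in front of the work surface, level with it; the furniture and walls round the work are solid. World frame = base frame: x ahead of the robot, y to its left, z up, the work surface at z = 0. Lengths are in mm, angles in rad, forces in N, time in s.
With the tool pointing down it reaches from about 300 to 850 mm from the base axis. Payload 5.4 kg.
Tool frame: the origin (TCP) lies midway between the tips of the shut fingers; the grasp point (between the pads) lies 19 mm behind it; z points along the fingers, y is the line along which they close (so a half turn about z gives the same grasp; the last joint's range is limited). The gripper opens to 85 mm and grips with 20 to 120 N. Pads are 22 mm wide; open, the fingers measure 114 mm over their backs; the gripper's body (76 mm by 85 mm) begins 54 mm behind the grasp point. The pads swing forward as they close: fully open they stand 13 mm farther back than shut.
Start: joints at [1.034, 0.158, 1.597, -0, 1.386, -0.21], TCP at [184.593, 544.547, 231.299] pointing down, gripper open.
Joint ranges: [-2.91, 2.91], [-0.94, 2.29], [0.18, 2.7], [-1.29, 4.43], [0.17, 2.64], [-3, 3]. Speed limits (rad/s): [2.57, 2.57, 3.14, 3.14, 3.14, 3.14].

### API

Orientations are given as a unit quaternion [x, y, z, w].
In Python, from rig import r, snapshot gives the robot as it stands.
- The arm moves only by the shell command python3 -m inch 'ROWS'. ROWS is JSON, a list of rows, each an object of numbers: "gripper": the opening, from 0 (shut) to 1 (fully open); "dx", "dy", "dz": the shift along the tool's x, y, z in mm; "ax", "ay", "az": the turn, a rotation vector about the tool's x, y, z in rad. A call has 1 to 12 rows; each row is the pose to reach, as a shift and turn from the pose commanded when the call began, along the tool's axes at that moment; what a row does not reach only later rows make up. A row lasts 1/8 s, in which the tool goes at most 62.5 mm and 10.7 degrees, less where a joint would pass 70% of its speed; a pose out of reach is approached as far as the arm can. A call with a gripper value outside its range is refused whole. The fingers move at their own pace and stop on an object; the grip force is fixed at half the most. Time passes only in rows, so rows that repeat a pose let the fingers close. It gives the time, the measured TCP pose, the force, the opening and the grip force at its end, in the units of the state.
- r.sense(): the state, without advancing time (a new reading comes with each control period).
- snapshot(name): name is "side" or "top" or "wrist"; returns a dict with "color" (400x640x3 uint8, blue, green, red), "range_z" (400x640 float32, mm along the optical axis (not along the pixel's ray), 0 where there is no reading), "fx", "fy", "cx", "cy" (pixels), "world_from_camera" (4x4, takes a point from camera to world coordinates). Camera axes: x right, y down, z forward; pixel columns grow to the right and rows downward; lengths in mm; the calibration is good to about 2 mm. A picture is of the moment at which its call begins.
- r.job_done(): hands the job in; it is judged then, once.
The state is a dict: "clock": time; "joint_pos": joint angles; "dq": joint speeds; "joint_torque": joint torques, N m; "tcp_pos": TCP position; "ee_rot": TCP orientation; "wrist_force": force on the tool from outside, world axes, zero at the start; "torque": the same for the moment, N m; "opening": finger opening in mm; "grasp_force": force on a finger pad.
Only numpy, scipy, OpenCV 4.12 (cv2) and the standard library are available. Lean on these libraries where they do the work, as an engineer would, in place of code of your own. Each camera call takes 0.05 s, during which the arm holds its last target. There are 200 camera calls.

### The job

The two empty produce tubs are nested one inside the other: take the upper tub out and stand it aside on the worktop, then lay the lemon on the floor of the lower tub. Put the upper tub back on the lower one turned half round, so that it stands stacked, square and level, on the lower tub's ribs above the lemon instead of sinking in on it. Leave the lower tub where it stands, set things down rather than dropping them, and leave everything else alone.

Things in the scene. Friction and masses are not known exactly. Their poses are not given: they have to be found in the camera images.
- tub_lower: Lower of two identical open stack-nest tubs of white plastic, loose, 0.25 kg: 196 x 144 mm over the rim, 85 high; 3 mm walls slope in to a foot of 152 x 100; floor 4 mm. Origin: centre of the underside; x along its length, z up. Each wall has one upright hollow rib inside (a groove outside, open at the foot): on both long walls centred at x = +30 mm, on both end walls at y = +18 mm.
- tub_lower_seat (a point): Centre of the lower tub, 66 mm above its underside: height of the flat seats on top of its four ribs; a lip on each seat's outer side is 6 mm higher. Ribs on the long walls: 40 mm wide at the floor, 20 at the top, inner face 31 mm from the tub's centre line at the floor, 44 at the top. Ribs on the ends: 34 and 13 mm wide, inner face 57 and 70 mm from the centre.
- tub_lower_end (a point): Middle of the lower tub's rim top at its +x end, 94 mm from the centre.
- tub_upper: Upper tub, same sizes, axes and ribs. At the start nested in the lower one the same way round: grooves over ribs, rim on rim, 26 mm higher, so only its rim shows. Turned half round, its foot lands on the seats of the lower tub's four ribs instead, and it stands 66 mm higher than the lower tub, centred by the lips with 2 mm of play all round.
- tub_upper_end (a point): Middle of the upper tub's rim top at its +x end, 94 mm from the centre. Nested, it lies above the lower tub's end point; stacked, over its other end.
- tub_upper_grip (a point): Middle of the upper tub's rim top on its +y long side, 68 mm from the centre (the -y side is alike). The rim is an upright band 8 mm thick with flat faces and a rounded top, 26 mm deep; no rib within 15 mm. Pinch it from above, one finger inside, tips at most 22 mm below the rim top while nested, or they catch the lower tub's rim.
- lemon: Yellow lemon, 70 mm long along its x axis, 57 wide, 56 high as it lies, 0.1 kg, alone on the worktop on the other side of the work from the tubs. Origin on its skin under the centre; it can roll about its x. Lying down it fits under the stacked tub with 6 mm to spare. Most room in the tub: 6 mm from the middle towards the tub's -x, its length across the tub.
- lemon_center (a point): Centre of the lemon, 28 mm above the worktop at the start.
- tomato: Red tomato, 66 mm wide, 74 high, on the worktop behind the work: leave alone. Origin at its underside.
- onion: Brown onion, 75 mm, behind the work: leave alone. Origin at its underside.
- garlic: Garlic bulb, 51 mm, behind the work: leave alone. Origin at its underside.
Mind the look-alikes: they are no part of the job. There is more than one size of the lemon; the job needs the smallest.

How it is judged (in metres and radians):
On the way, in this order (a step that is already met when the one before it is completed fails the run):
1. the upper tub stands upright on the worktop beside the lower one, let go (height (world z) of tub_upper below 0.006 m and angle between tub_upper's own z axis and vertical below 0.05 rad and horizontal distance between tub_upper and tub_lower above 0.13 m and contact force between the fingers and tub_upper below 0.1 N), for 0.2 s.
2. the lemon lies in the lower tub, let go, while the upper tub is off it (x of lemon_center in the frame of tub_lower between -0.07 and 0.07 m and y of lemon_center in the frame of tub_lower between -0.048 and 0.048 m and z of lemon_center in the frame of tub_lower between 0.015 and 0.044 m and horizontal distance between tub_upper and tub_lower above 0.08 m and contact force between the fingers and lemon below 0.1 N), for 0.2 s.
At the end, for the whole second after the job is handed in: The lower tub stands upright on the worktop with the lemon lying on its floor; the upper tub, turned half round, stands level on the rib seats, 66 mm (62 to 70) above the lower one, within 8 mm of its centre and square within 12 mm at the end; everything is at rest (z of tub_upper in the frame of tub_lower between 0.062 and 0.07 m and horizontal distance between tub_upper and tub_lower below 0.008 m and x of tub_upper_end in the frame of tub_lower below -0.084 m and y of tub_upper_end in the frame of tub_lower between -0.012 and 0.012 m and angle between tub_upper's own z axis and vertical below 0.05 rad and angle between tub_lower's own z axis and vertical below 0.03 rad and height (world z) of tub_lower below 0.005 m and x of lemon_center in the frame of tub_lower between -0.07 and 0.07 m and y of lemon_center in the frame of tub_lower between -0.048 and 0.048 m and z of lemon_center in the frame of tub_lower between 0.015 and 0.044 m and linear speed of each of tub_upper, tub_lower below 0.02 m/s and linear speed of lemon below 0.03 m/s); the robot touches nothing.
It fails at once if the lower tub is shifted by more than 50 mm or tipped (distance of tub_lower from where it was at the start of the episode above 0.05 m or angle between tub_lower's own z axis and vertical above 0.3 rad).
It fails at once if the upper tub is dropped (falls free faster than 0.6 m/s) (contact force between the fingers and tub_upper below 0.05 N and linear speed of tub_upper above 0.6 m/s).
It fails at once if the lemon is dropped (falls free faster than 0.8 m/s) (contact force between the fingers and lemon below 0.05 N and linear speed of lemon above 0.8 m/s).
It fails at once if the upper tub presses on the lemon with more than 8 N (contact force between tub_upper and lemon above 8 N).
It fails at once if the tomato, onion or garlic is moved by more than 40 mm (distance of any of tomato, onion, garlic from where it was at the start of the episode above 0.04 m).
It also fails if it takes over 72 s, if anything falls off the work surface, if the arm or the gripper's body presses on something with over 40 N, if the wrist force passes 120 N, or if a joint passes its speed limit or range.

## Working session

There is one attempt and no reset: what is moved stays moved. The work goes in short steps, Python scripts to look and compute and a shell command to move; the robot and the scene stay as the last step left them, time stands still between calls to the robot, and variables do not carry over. Pictures are saved under pics/ and viewed, at most 12 in all, crops included, and the job is handed in when it is done.

```bash
ls; mkdir -p pics
python3 - <<'E'
from rig import r, snapshot
import cv2, numpy as np
s=r.sense(); print(s)
a=snapshot("top"); b=snapshot("side")
for n,d in (("top",a),("side",b)):
    np.savez(f"pics/{n}0.npz",**d); cv2.imwrite(f"pics/{n}0.png",d["color"])
    print(n,d["fx"],d["cx"],d["cy"],d["world_from_camera"].round(3).tolist())
E
```

```text
pics
{'clock': 0.0, 'joint_pos': array([ 1.03390943e+00,  1.59025290e-01,  1.59824766e+00,  2.75210377e-05,
        1.38624122e+00, -2.10127601e-01]), 'dq': array([-7.49601102e-05, -1.29920909e-03, -1.88287057e-03, -6.54083619e-04,
        2.23172418e-04, -1.66892335e-03]), 'joint_torque': array([-5.67474319e-05, -3.96014786e+01, -3.31425190e+01, -3.54764379e-04,
        8.52692756e-03,  1.85142790e-05]), 'tcp_pos': array([184.26636787, 544.02584385, 230.32254832]), 'ee_rot': array([ 1.62656198e-01,  9.86682339e-01, -8.89582453e-04, -3.63156434e-04]), 'wrist_force': array([ 0.81560953, -0.36415883, -0.87046255]), 'torque': array([ 0.02193573, -0.00307067,  0.01455203]), 'grasp_force': 0.0, 'opening': 85.58195932448794}
top 369.33276471298853 327.15048853976396 200.637340860095 [[0.066, -0.955, 0.29, 303.521], [-0.998, -0.061, 0.028, -15.585], [-0.009, -0.291, -0.957, 1098.05], [0.0, 0.0, 0.0, 1.0]]
side 380.1214229526149 322.97819275198464 198.71512374077616 [[0.999, -0.033, 0.023, 591.468], [-0.037, -0.509, 0.86, -856.001], [-0.016, -0.86, -0.51, 596.048], [0.0, 0.0, 0.0, 1.0]]
```

View pics/top0.png

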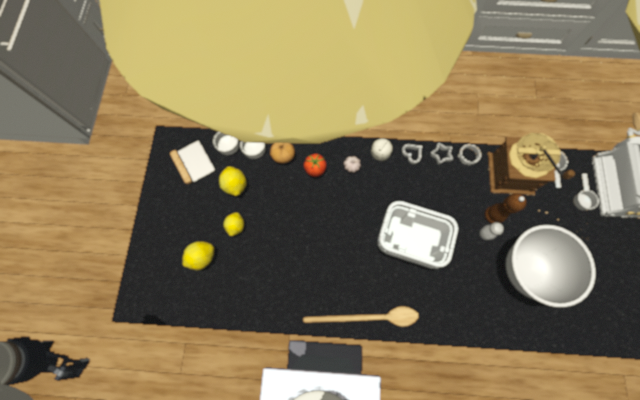

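View pics/side0.png

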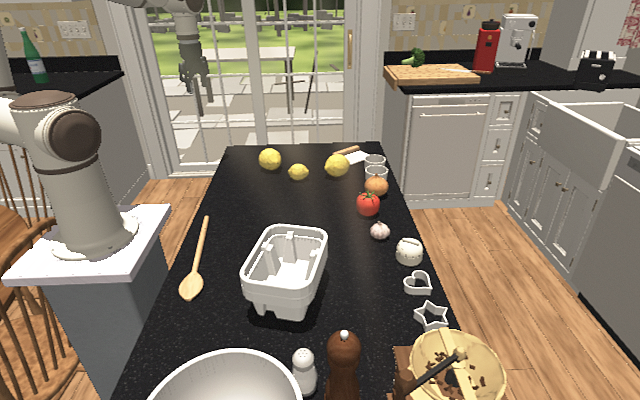

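The top view shows the nested tubs at about (418,235), the smallest lemon at (233,224), and two bigger lemons at (233,181) and (198,255). A wooden spoon lies in front. The side view shows the tub at (287,270) and the small lemon at (298,171).

```bash
cat > h.py <<'E'
import numpy as np, cv2
from rig import r, snapshot
def load(n): return dict(np.load(f"pics/{n}.npz"))
def shot(cam,n):
    d=snapshot(cam); np.savez(f"pics/{n}.npz",**d); cv2.imwrite(f"pics/{n}.png",d["color"]); return d
def cloud(d):
    v,u=np.mgrid[:400,:640]; z=d["range_z"].astype(float)
    p=np.stack([(u-d["cx"])/d["fx"]*z,(v-d["cy"])/d["fy"]*z,z],-1)
    W=d["world_from_camera"]; P=p@W[:3,:3].T+W[:3,3]; P[z<=0]=np.nan; return P
def ray(d,u,v):
    W=d["world_from_camera"]; q=W[:3,:3]@np.array([(u-d["cx"])/d["fx"],(v-d["cy"])/d["fy"],1]); return W[:3,3],q/np.linalg.norm(q)
def plane(d,u,v,h):
    o,q=ray(d,u,v); return o+q*(h-o[2])/q[2]
def two(a,b):
    (o,p),(s,q)=a,b; t=np.linalg.lstsq(np.stack([p,-q],1),s-o,rcond=None)[0]
    A=o+p*t[0];B=s+q*t[1]; return (A+B)/2,np.linalg.norm(A-B)
def yellow(d):
    h=cv2.cvtColor(d["color"],cv2.COLOR_BGR2HSV); return cv2.inRange(h,(22,130,80),(34,255,255))
def blobs(m,amin=50):
    n,l,s,c=cv2.connectedComponentsWithStats(m); return [(i,s[i,4],c[i]) for i in range(1,n) if s[i,4]>amin],l
E
cat > m1.py <<'E'
from h import *
T=load("top0");S=load("side0")
for n,d in (("top",T),("side",S)):
    P=cloud(d); b,l=blobs(yellow(d))
    for i,a,c in b:
        q=P[l==i]; q=q[np.isfinite(q).all(1)]
        if len(q) and np.median(q[:,2])<200 and a<2000: print(n,a,c.round(1),np.median(q,0).round(),"zmax",np.percentile(q[:,2],98).round(),plane(d,*c,28).round(1))
    m=np.isfinite(P).all(-1)&(abs(P[...,0]-500)<250)&(abs(P[...,1]+270)<180)
    h=cv2.cvtColor(d["color"],cv2.COLOR_BGR2HSV); m&=(h[...,1]<70)&(h[...,2]>90)&(P[...,2]>12)&(P[...,2]<140)
    b,l=blobs(m.astype(np.uint8),150)
    for i,a,c in b:
        q=P[l==i]; print(n,"white",a,c.round(),np.median(q,0).round(),np.percentile(q[:,2],[50,95,99]).round(1))
    i=max(b,key=lambda t:t[1])[0]; q=P[l==i]; zt=np.percentile(q[:,2],97)
    for lo in (8,14):
        e=q[q[:,2]>zt-lo]; rr=cv2.minAreaRect(e[:,:2].astype(np.float32)); print(n,"rim",zt,rr)
    cnt=max(cv2.findContours((l==i).astype(np.uint8),cv2.RETR_EXTERNAL,cv2.CHAIN_APPROX_NONE)[0],key=len)[:,0]
    if n=="top":
        w=np.array([plane(d,*p,111)[:2] for p in cnt],np.float32); print("outline@111",cv2.minAreaRect(w))
E
python3 m1.py
python3 - <<'E'
from h import *
a=load("top0")["color"][190:280,365:475]; b=load("side0")["color"][215:325,230:340]
im=np.vstack([cv2.resize(a,(360,295),interpolation=cv2.INTER_CUBIC),cv2.resize(b,(360,360)[:2],interpolation=cv2.INTER_CUBIC)][:1]+[])
im=np.hstack([cv2.resize(a,(440,360)),cv2.resize(b,(360,360))]); cv2.imwrite("pics/crop.png",im)
E
```

```text
top 632 [231.8 180.4] [663. 303.  59.] zmax 75.0 [674.4 313.6  28. ]
top 391 [233.1 223.6] [535. 286.  43.] zmax 55.0 [538.7 290.3  28. ]
top 747 [197.3 254.9] [435. 369.  60.] zmax 75.0 [439.3 381.4  28. ]
top white 3849 [418. 235.] [ 535. -252.   63.] [ 63.4 110.2 112. ]
top rim 110.98043219807472 ((529.021728515625, -242.13548278808594), (195.88687133789062, 145.1990966796875), 75.20883178710938)
top rim 110.98043219807472 ((528.7799072265625, -242.03518676757812), (196.00320434570312, 145.73907470703125), 75.09478759765625)
outline@111 ((523.9300537109375, -238.70054626464844), (197.84120178222656, 152.87977600097656), 75.23169708251953)
side 243 [269.7 160.4] [444. 347.  44.] zmax 63.0 [438.4 381.5  28. ]
side 200 [333.9 166.1] [658. 280.  48.] zmax 63.0 [663.2 318.8  28. ]
side 120 [297.4 171.2] [538. 271.  36.] zmax 47.0 [538.8 288.5  28. ]
side white 6185 [284. 268.] [ 525. -233.   77.] [ 77.  109.2 110.3]
side rim 109.60983324912533 ((529.5623168945312, -242.1504669189453), (197.4605712890625, 143.93630981445312), 75.32524108886719)
side rim 109.60983324912533 ((529.5623168945312, -242.1504669189453), (197.4605712890625, 143.93630981445312), 75.32524108886719)
```

View pics/crop.png

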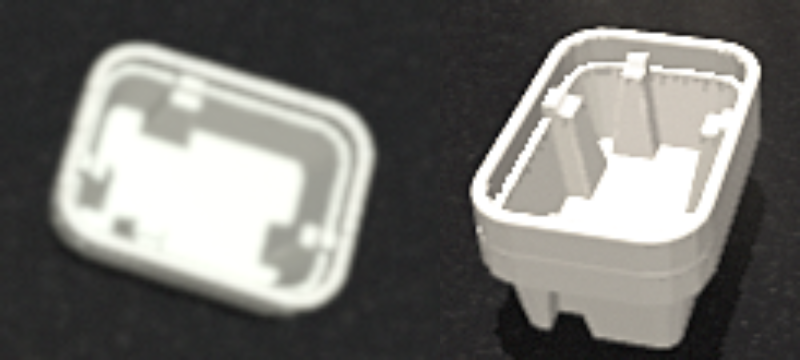

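The crop shows the long-wall ribs nearer the tub's left (+y world) end and the end ribs nearer the robot. So tub +x points along yaw 75.2°, and the nested rim is centred at about (529,-242) with its top at z 111. The plan is to pinch the near (+y) rim, set the tub aside at yaw 180°, and re-grip it there on the opposite rim.

```bash
cat >> h.py <<'E'
from scipy.spatial.transform import Rotation as Ro
def go(x,y,z,phi):
    "shift/turn in tool axes to TCP x,y,z pointing down, tool y at yaw phi (deg)"
    s=r.sense(); R=Ro.from_quat(s["ee_rot"]); a=np.radians(phi)
    Y=np.array([np.cos(a),np.sin(a),0]); Z=np.array([0,0,-1.]); X=np.cross(Y,Z)
    d=R.inv().apply(np.array([x,y,z])-s["tcp_pos"]); t=(R.inv()*Ro.from_matrix(np.stack([X,Y,Z],1))).as_rotvec()
    print("clk",s["clock"],"tcp",s["tcp_pos"].round(1),"d",d.round(1),"turn",t.round(4),"j6",s["joint_pos"][5].round(2),"F",s["wrist_force"].round(1),"open",round(s["opening"],1),"grip",round(s["grasp_force"],1))
E
python3 - <<'E'
from h import *
go(463.4,-224.7,180,-14.8)
T=load("top0");S=load("side0")
def axis(d,c,h=28):
    b,l=blobs(yellow(d)); i=min(b,key=lambda t:np.hypot(*(t[2]-c)))[0]
    v,u=np.nonzero(l==i); w=np.array([plane(d,*p,h)[:2] for p in zip(u,v)]); C=np.cov(w.T); e,V=np.linalg.eigh(C)
    print("lemon long axis yaw",np.degrees(np.arctan2(V[1,1],V[0,1]))%180,"sizes",4*np.sqrt(e),w.mean(0)); return ray(d,u.mean(),v.mean())
print(two(axis(T,(233,223)),axis(S,(297,171))))
E
```

```text
clk 0.1 tcp [184.3 544.1 230.4] d [-511.1 -638.4   51.3] turn [-1.7000e-03  1.0000e-03  1.5023e+00] j6 -0.21 F [-0.1 -0.3 -0.3] open 85.5 grip 0.0
lemon long axis yaw 3.6543916772884018 sizes [62.46866025 73.28516602] [538.83813727 290.25799231]
lemon long axis yaw 36.266343119989955 sizes [69.03354902 76.95326472] [538.78251389 288.72894297]
(array([538.80433781, 290.47851767,  27.07454518]), np.float64(0.2956852550211733))
```

```bash
python3 -m inch '[{"dx":-511,"dy":-638,"dz":51,"az":1.502,"gripper":0.45},{"dx":-511,"dy":-638,"dz":51,"az":1.502,"gripper":0.45},{"dx":-511,"dy":-638,"dz":51,"az":1.502,"gripper":0.45},{"dx":-511,"dy":-638,"dz":51,"az":1.502,"gripper":0.45},{"dx":-511,"dy":-638,"dz":51,"az":1.502,"gripper":0.45},{"dx":-511,"dy":-638,"dz":51,"az":1.502,"gripper":0.45},{"dx":-511,"dy":-638,"dz":51,"az":1.502,"gripper":0.45},{"dx":-511,"dy":-638,"dz":51,"az":1.502,"gripper":0.45},{"dx":-511,"dy":-638,"dz":51,"az":1.502,"gripper":0.45},{"dx":-511,"dy":-638,"dz":51,"az":1.502,"gripper":0.45},{"dx":-511,"dy":-638,"dz":51,"az":1.502,"gripper":0.45},{"dx":-511,"dy":-638,"dz":51,"az":1.502,"gripper":0.45}]' | tail -5
python3 -c "
from h import *
go(463.4,-224.7,180,-14.8)"
```

```text
clk 0.1 tcp [184.3 544.1 230.4] d [-511.1 -638.4   51.3] turn [-1.7000e-03  1.0000e-03  1.5023e+00] j6 -0.21 F [-0.1 -0.3 -0.3] open 85.5 grip 0.0validation failed for argument at $[0]...
```

```bash
python3 -m inch '[{"gripper":0.45,"dx":-60,"dy":-75,"dz":6,"ax":0,"ay":0,"az":0.17}]'; echo rc $?
```

```text
clock: 0.22
tcp_pos: [205.4, 486.8, 226.4]
ee_rot: [0.246, 0.969, -0.0, -0.0]
wrist_force: [1.4, -0.9, 0.5]
opening: 69.7
grasp_force: 0.0
rc 0
```

```bash
python3 -m inch --help | head -30; python3 -c "
from h import *
go(463.4,-224.7,180,-14.8)"
```

```text
clk 0.225 tcp [205.4 486.8 226.4] d [-566.2 -502.2   46.5] turn [-8.0000e-04  1.0000e-04  1.3318e+00] j6 -0.13 F [ 1.4 -0.9  0.5] open 69.7 grip 0.0invalid input: not JSON, or not a number
```

```bash
python3 -m inch '[{"gripper":0.45,"dx":-566,"dy":-502,"dz":46,"ax":0,"ay":0,"az":1.332},{"gripper":0.45,"dx":-566,"dy":-502,"dz":46,"ax":0,"ay":0,"az":1.332},{"gripper":0.45,"dx":-566,"dy":-502,"dz":46,"ax":0,"ay":0,"az":1.332},{"gripper":0.45,"dx":-566,"dy":-502,"dz":46,"ax":0,"ay":0,"az":1.332},{"gripper":0.45,"dx":-566,"dy":-502,"dz":46,"ax":0,"ay":0,"az":1.332},{"gripper":0.45,"dx":-566,"dy":-502,"dz":46,"ax":0,"ay":0,"az":1.332},{"gripper":0.45,"dx":-566,"dy":-502,"dz":46,"ax":0,"ay":0,"az":1.332},{"gripper":0.45,"dx":-566,"dy":-502,"dz":46,"ax":0,"ay":0,"az":1.332},{"gripper":0.45,"dx":-566,"dy":-502,"dz":46,"ax":0,"ay":0,"az":1.332},{"gripper":0.45,"dx":-566,"dy":-502,"dz":46,"ax":0,"ay":0,"az":1.332},{"gripper":0.45,"dx":-566,"dy":-502,"dz":46,"ax":0,"ay":0,"az":1.332},{"gripper":0.45,"dx":-566,"dy":-502,"dz":46,"ax":0,"ay":0,"az":1.332}]'
```

```text
clock: 1.72
tcp_pos: [461.7, -219.7, 181.4]
ee_rot: [0.792, 0.61, 0.0, -0.0]
wrist_force: [0.2, 0.4, 0.5]
opening: 38.4
grasp_force: 0.0
```

Run:
```python
from h import *
d=shot("wrist","w1"); P=cloud(d); print(d["world_from_camera"].round(2).tolist())
go(463.4,-224.7,92,-14.8)
m=np.isfinite(P).all(-1)&(P[...,2]>100)&(P[...,2]<125)&(abs(P[...,0]-520)<170)&(abs(P[...,1]+240)<150)
q=P[m]; print(len(q),np.percentile(q[:,2],[50,95]).round(1))
c=np.array([529.2,-242.1]); a=np.radians(75.2); X=np.array([np.cos(a),np.sin(a)]);Y=np.array([-X[1],X[0]])
t=np.stack([(q[:,:2]-c)@X,(q[:,:2]-c)@Y],1); 
for x0 in (-60,-30,0,30,60):
    k=(abs(t[:,0]-x0)<10)&(t[:,1]>50); print(x0,np.percentile(t[k,1],[2,50,98]).round(1) if k.sum()>3 else None)
# two-view height of the near rim: top & wrist depths agree?
cv2.circle(d["color"],(0,0),1,0); cv2.imwrite("pics/w1.png",d["color"])
```

```text
[[0.97, -0.25, -0.07, 478.47], [-0.26, -0.93, -0.26, -155.9], [-0.0, 0.27, -0.96, 324.58], [0.0, 0.0, 0.0, 1.0]]
clk 1.775 tcp [ 462.9 -226.3  180.2] d [ 2.  -0.  88.2] turn [ 0.001   0.0036 -0.0039] j6 -0.42 F [-2.8 -4.3  0.9] open 38.7 grip 0.0
9826 [110.3 112. ]
-60 [62.5 67.4 71.3]
-30 [63.6 67.5 71.3]
0 [63.9 67.7 71.3]
30 [63.5 67.8 71.3]
60 [63.2 67.3 71.3]
```

View pics/w1.png

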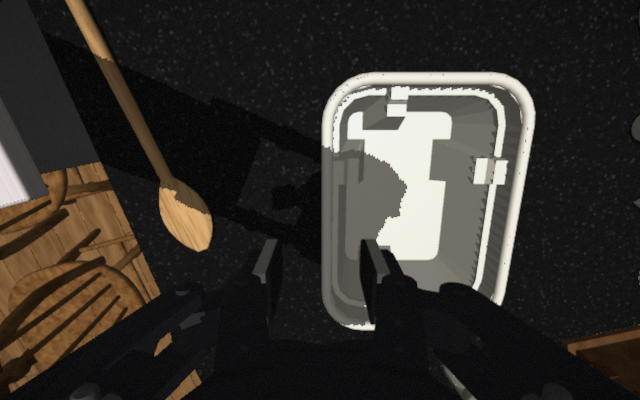

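The wrist view shows the fingers at (270,270) and (375,270) straddling the near rim at x≈330. The far rib at (490,170) and the end rib at (395,100) confirm the yaw. I'll descend and pinch.

```bash
python3 -m inch '[{"gripper":0.45,"dx":2,"dy":0,"dz":40,"ax":0,"ay":0,"az":0},{"gripper":0.45,"dx":2,"dy":0,"dz":70,"ax":0,"ay":0,"az":0},{"gripper":0.45,"dx":2,"dy":0,"dz":87,"ax":0,"ay":0,"az":0},{"gripper":0.45,"dx":2,"dy":0,"dz":87,"ax":0,"ay":0,"az":0},{"gripper":0,"dx":2,"dy":0,"dz":87,"ax":0,"ay":0,"az":0},{"gripper":0,"dx":2,"dy":0,"dz":87,"ax":0,"ay":0,"az":0},{"gripper":0,"dx":2,"dy":0,"dz":87,"ax":0,"ay":0,"az":0},{"gripper":0,"dx":2,"dy":0,"dz":87,"ax":0,"ay":0,"az":0},{"gripper":0,"dx":2,"dy":0,"dz":87,"ax":0,"ay":0,"az":0}]'
```

```text
clock: 2.9
tcp_pos: [463.2, -216.6, 96.6]
ee_rot: [0.792, 0.61, 0.0, 0.002]
wrist_force: [-0.1, 1.2, 7.0]
opening: 6.2
grasp_force: 60.9
```

```bash
python3 -m inch '[{"gripper":0,"dx":0,"dy":0,"dz":-8,"ax":0,"ay":0,"az":0},{"gripper":0,"dx":0,"dy":0,"dz":-20,"ax":0,"ay":0,"az":0},{"gripper":0,"dx":0,"dy":0,"dz":-35,"ax":0,"ay":0,"az":0},{"gripper":0,"dx":0,"dy":0,"dz":-60,"ax":0,"ay":0,"az":0},{"gripper":0,"dx":0,"dy":0,"dz":-90,"ax":0,"ay":0,"az":0},{"gripper":0,"dx":0,"dy":0,"dz":-115,"ax":0,"ay":0,"az":0},{"gripper":0,"dx":0,"dy":0,"dz":-125,"ax":0,"ay":0,"az":0},{"gripper":0,"dx":0,"dy":0,"dz":-125,"ax":0,"ay":0,"az":0}]'
python3 - <<'E'
from h import *
d=shot("side","s2"); go(480,-28,150,90)
E
```

```text
clock: 3.9
tcp_pos: [462.1, -216.0, 220.5]
ee_rot: [0.792, 0.61, 0.0, 0.001]
wrist_force: [-0.9, -0.3, -2.9]
opening: 6.1
grasp_force: 59.8
clk 3.95 tcp [ 461.6 -215.6  219.4] d [186.  -30.1  69.5] turn [-3.0000e-04 -1.1000e-03 -1.8289e+00] j6 -0.42 F [-0.4  0.2 -1.8] open 5.7 grip 59.8
```

View pics/s2.png

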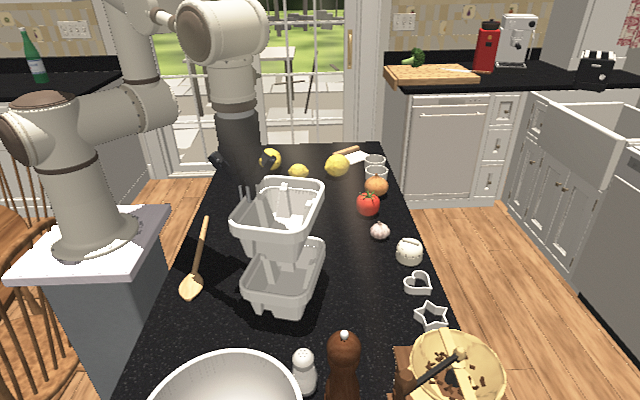

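The side view shows the upper tub lifted, at about (278,220), and the lower tub still in place at (283,277). I'll carry the upper one aside with the turn.

```bash
python3 -m inch '[{"gripper":0,"dx":10,"dy":-2,"dz":0,"ax":0,"ay":0,"az":-0.1},{"gripper":0,"dx":28,"dy":-5,"dz":0,"ax":0,"ay":0,"az":-0.27},{"gripper":0,"dx":46,"dy":-8,"dz":0,"ax":0,"ay":0,"az":-0.45},{"gripper":0,"dx":64,"dy":-11,"dz":0,"ax":0,"ay":0,"az":-0.63},{"gripper":0,"dx":82,"dy":-14,"dz":0,"ax":0,"ay":0,"az":-0.81},{"gripper":0,"dx":100,"dy":-17,"dz":0,"ax":0,"ay":0,"az":-0.99},{"gripper":0,"dx":118,"dy":-20,"dz":0,"ax":0,"ay":0,"az":-1.17},{"gripper":0,"dx":136,"dy":-23,"dz":0,"ax":0,"ay":0,"az":-1.35},{"gripper":0,"dx":154,"dy":-26,"dz":0,"ax":0,"ay":0,"az":-1.53},{"gripper":0,"dx":172,"dy":-28,"dz":10,"ax":0,"ay":0,"az":-1.7},{"gripper":0,"dx":186,"dy":-30,"dz":30,"ax":0,"ay":0,"az":-1.829},{"gripper":0,"dx":186,"dy":-30,"dz":60,"ax":0,"ay":0,"az":-1.829}]'
python3 -m inch '[{"gripper":0,"dx":0,"dy":0,"dz":35,"ax":0,"ay":0,"az":0},{"gripper":0,"dx":0,"dy":0,"dz":60,"ax":0,"ay":0,"az":0},{"gripper":0,"dx":0,"dy":0,"dz":70,"ax":0,"ay":0,"az":0},{"gripper":0,"dx":0,"dy":0,"dz":72,"ax":0,"ay":0,"az":0},{"gripper":0,"dx":0,"dy":0,"dz":72,"ax":0,"ay":0,"az":0}]'
python3 - <<'E'
from h import *
d=shot("side","s3"); P=cloud(d); go(480,-28,72,90)
h=cv2.cvtColor(d["color"],cv2.COLOR_BGR2HSV)
m=np.isfinite(P).all(-1)&(h[...,1]<70)&(h[...,2]>90)&(abs(P[...,0]-490)<130)&(abs(P[...,1]-40)<110)&(P[...,2]>4)&(P[...,2]<150)
q=P[m]; zt=np.percentile(q[:,2],98); e=q[q[:,2]>zt-14]; print(len(q),"zmin",np.percentile(q[:,2],[0,2]).round(1),zt.round(1),cv2.minAreaRect(e[:,:2].astype(np.float32)))
for lo,hi in ((-60,-20),(80,130)):
    k=e[(e[:,1]>lo)&(e[:,1]<hi)]; print(lo,np.percentile(k[:,2],97).round(1) if len(k) else None)
E
```

```text
clock: 5.45
tcp_pos: [480.3, -27.4, 158.7]
ee_rot: [-0.001, 1.0, 0.0, -0.0]
wrist_force: [-0.2, -0.2, -2.5]
opening: 6.0
grasp_force: 59.8
clock: 6.08
tcp_pos: [481.1, -28.5, 88.7]
ee_rot: [-0.0, 1.0, -0.0, 0.001]
wrist_force: [0.6, -0.0, -1.0]
opening: 6.0
grasp_force: 59.8
clk 6.125 tcp [481.3 -28.6  88.9] d [ 1.3  0.6 16.9] turn [-0.0006  0.0019  0.0002] j6 -1.88 F [-0.6  0.3 -2.2] open 6.3 grip 59.8
2874 zmin [14.4 20.4] 102.0 ((486.7911682128906, 21.8203125), (194.64112854003906, 179.8807830810547), 0.7808525562286377)
-60 109.5
80 101.3
```

```bash
python3 -m inch '[{"gripper":0,"dx":0,"dy":0,"dz":9,"ax":0,"ay":0,"az":0},{"gripper":0,"dx":0,"dy":0,"dz":14,"ax":0,"ay":0,"az":0},{"gripper":0,"dx":0,"dy":0,"dz":17,"ax":0,"ay":0,"az":0},{"gripper":0,"dx":0,"dy":0,"dz":18,"ax":0,"ay":0,"az":0},{"gripper":0,"dx":0,"dy":0,"dz":18,"ax":0,"ay":0,"az":0},{"gripper":0,"dx":0,"dy":0,"dz":18,"ax":0,"ay":0,"az":0}]'
```

```text
clock: 6.88
tcp_pos: [480.3, -28.5, 70.7]
ee_rot: [-0.0, 1.0, -0.0, -0.0]
wrist_force: [-5.2, -0.8, 5.8]
opening: 6.1
grasp_force: 61.0
```

```bash
python3 -m inch '[{"gripper":0.4,"dx":0,"dy":0,"dz":0,"ax":0,"ay":0,"az":0},{"gripper":0.4,"dx":0,"dy":0,"dz":0,"ax":0,"ay":0,"az":0},{"gripper":0.4,"dx":0,"dy":0,"dz":0,"ax":0,"ay":0,"az":0},{"gripper":0.4,"dx":0,"dy":0,"dz":0,"ax":0,"ay":0,"az":0},{"gripper":0.4,"dx":0,"dy":0,"dz":-40,"ax":0,"ay":0,"az":0},{"gripper":0.4,"dx":0,"dy":0,"dz":-90,"ax":0,"ay":0,"az":0},{"gripper":0.9,"dx":0,"dy":0,"dz":-130,"ax":0,"ay":0,"az":0},{"gripper":0.9,"dx":0,"dy":0,"dz":-130,"ax":0,"ay":0,"az":0}]'
python3 - <<'E'
from h import *
go(460,230,230,90)
E
```

```text
clock: 7.88
tcp_pos: [482.9, -29.0, 203.8]
ee_rot: [-0.0, 1.0, -0.001, 0.004]
wrist_force: [0.6, -0.3, -0.1]
opening: 69.5
grasp_force: 0.0
clk 7.875 tcp [482.9 -29.  203.8] d [ 22.6 258.9 -27. ] turn [-0.0024  0.0077  0.0003] j6 -1.88 F [ 0.6 -0.3 -0.1] open 69.5 grip 0.0
```

```bash
python3 -m inch '[{"gripper":0.9,"dx":3,"dy":30,"dz":-20,"ax":0,"ay":0,"az":0.18},{"gripper":0.9,"dx":3,"dy":60,"dz":-20,"ax":0,"ay":0,"az":0.36},{"gripper":0.9,"dx":3,"dy":90,"dz":-20,"ax":0,"ay":0,"az":0.54},{"gripper":0.9,"dx":3,"dy":120,"dz":-20,"ax":0,"ay":0,"az":0.72},{"gripper":0.9,"dx":3,"dy":150,"dz":-20,"ax":0,"ay":0,"az":0.9},{"gripper":0.9,"dx":3,"dy":180,"dz":-20,"ax":0,"ay":0,"az":1.08},{"gripper":0.9,"dx":3,"dy":210,"dz":-20,"ax":0,"ay":0,"az":1.26},{"gripper":0.9,"dx":3,"dy":240,"dz":-20,"ax":0,"ay":0,"az":1.44},{"gripper":0.9,"dx":3,"dy":270,"dz":-20,"ax":0,"ay":0,"az":1.62},{"gripper":0.9,"dx":3,"dy":300,"dz":-20,"ax":0,"ay":0,"az":1.8},{"gripper":0.9,"dx":3,"dy":319,"dz":-20,"ax":0,"ay":0,"az":1.98},{"gripper":0.9,"dx":3,"dy":319,"dz":-20,"ax":0,"ay":0,"az":2.16}]' | head -3
python3 -m inch '[{"gripper":0.9,"dx":0,"dy":0,"dz":0,"ax":0,"ay":0,"az":0.18},{"gripper":0.9,"dx":0,"dy":0,"dz":0,"ax":0,"ay":0,"az":0.36},{"gripper":0.9,"dx":0,"dy":0,"dz":0,"ax":0,"ay":0,"az":0.54},{"gripper":0.9,"dx":0,"dy":0,"dz":0,"ax":0,"ay":0,"az":0.64},{"gripper":0.9,"dx":0,"dy":0,"dz":0,"ax":0,"ay":0,"az":0.64},{"gripper":0.9,"dx":0,"dy":0,"dz":0,"ax":0,"ay":0,"az":0.64}]'
python3 - <<'E'
from h import *
d=shot("wrist","w2"); P=cloud(d); go(539,290,100,-70)
m=yellow(d); b,l=blobs(m,400)
for i,a,c in b:
    q=P[l==i]; q=q[np.isfinite(q).all(1)]
    v,u=np.nonzero(l==i); w=np.array([plane(d,*p,28)[:2] for p in zip(u,v)]); e,V=np.linalg.eigh(np.cov(w.T))
    rr=cv2.minAreaRect(w.astype(np.float32))
    print(a,c.round(),plane(d,*c,28).round(1),"z98",np.percentile(q[:,2],98).round(1),"yaw",np.degrees(np.arctan2(V[1,1],V[0,1]))%180,4*np.sqrt(e),rr)
    t=q[q[:,2]>25]; print("cloud rect",cv2.minAreaRect(t[:,:2].astype(np.float32)))
E
```

```text
clock: 9.38
tcp_pos: [476.3, 291.7, 217.9]
ee_rot: [0.883, 0.47, -0.001, -0.0]
clock: 10.12
tcp_pos: [477.0, 290.6, 219.0]
ee_rot: [0.985, 0.171, -0.001, 0.0]
wrist_force: [0.2, -0.7, -0.3]
opening: 77.1
grasp_force: 0.0
clk 10.175 tcp [477.1 290.6 219.3] d [ 58.2  21.4 119.2] turn [ 0.      0.001  -0.0059] j6 1.56 F [ 0.3  0.  -0.6] open 77.0 grip 0.0
1421 [373.  11.] [646.  297.2  28. ] z98 62.4 yaw 107.9543635502725 [26.95850786 62.22878936] ((642.1755981445312, 296.67437744140625), (26.414945602416992, 69.07886505126953), 19.681095123291016)
cloud rect ((640.41357421875, 297.0759582519531), (27.112470626831055, 67.76835632324219), 18.70866584777832)
2770 [343. 121.] [541.5 288.2  28. ] z98 56.1 yaw 173.69351276424803 [56.27578396 66.339188  ] ((540.5332641601562, 288.0556640625), (58.67189407348633, 58.88559341430664), 39.211910247802734)
cloud rect ((540.4138793945312, 288.5601806640625), (57.23225784301758, 58.1400260925293), 41.017723083496094)
4825 [232. 185.] [436.4 378.4  28. ] z98 76.0 yaw 136.9821731920115 [79.73665342 96.31637194] ((434.1782531738281, 378.5491027832031), (82.60169219970703, 88.86321258544922), 82.20110321044922)
cloud rect ((441.00054931640625, 375.1635437011719), (77.5291748046875, 77.72989654541016), 82.1875228881836)
```

View pics/w2.png

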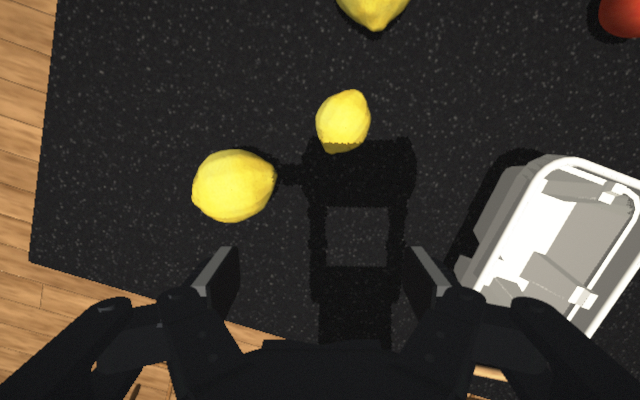

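The wrist view shows the small lemon at (343,121), its tip pointing up and right at (352,92), partly in the gripper's shadow at its lower end. The bigger lemon is at (232,185), and the set-aside tub stands upright at right.

Run:
```python
from h import *
for n,c0 in (("w2",(343,125)),("top0",(233,223))):
    d=load(n); h=cv2.cvtColor(d["color"],cv2.COLOR_BGR2HSV); m=cv2.inRange(h,(18,100,30),(38,255,255))
    P=cloud(d); m=m&((P[...,2]>8)*255).astype(np.uint8)
    b,l=blobs(m,100); i=min(b,key=lambda t:np.hypot(*(t[2]-c0)))[0]
    v,u=np.nonzero(l==i); w=np.array([plane(d,*p,28)[:2] for p in zip(u,v)]); e,V=np.linalg.eigh(np.cov(w.T))
    cs=[]
    ax=[np.ptp(w@[np.cos(a),np.sin(a)]) for a in np.radians(np.arange(0,180,3))]
    q=P[l==i]; print(n,(l==i).sum(),w.mean(0).round(1),"yaw",np.degrees(np.arctan2(V[1,1],V[0,1])).round(1)%180,(4*np.sqrt(e)).round(1),"max extent at",3*np.argmax(ax),max(ax).round(1),"min at",3*np.argmin(ax),min(ax).round(1))
    top=q[q[:,2]>np.nanpercentile(q[:,2],60)]; print("crown",np.nanmedian(top,0).round(1))
    pix=cv2.moments((l==i).astype(np.uint8)); globals()[n]=ray(d,pix["m10"]/pix["m00"],pix["m01"]/pix["m00"])
print(two(w2,top0))
```

```text
w2 2712 [541.3 288.6] yaw 174.7 [55.6 66.2] max extent at 174 69.5 min at 84 56.3
crown [540.6 288.4  53.1]
top0 332 [539.1 287.8] yaw 5.599999999999994 [58.1 67.1] max extent at 174 68.4 min at 99 56.8
crown [537.8 286.   51.3]
(array([540.78956437, 288.79202978,  23.17011009]), np.float64(1.6412252465427883))
```

```bash
python3 -c "
from h import *
go(540,288.5,110,-95.5)"
python3 -m inch '[{"gripper":1,"dx":40,"dy":16,"dz":50,"ax":0,"ay":0,"az":0.15},{"gripper":1,"dx":59,"dy":23,"dz":100,"ax":0,"ay":0,"az":0.3},{"gripper":1,"dx":59,"dy":23,"dz":109,"ax":0,"ay":0,"az":0.439},{"gripper":1,"dx":59,"dy":23,"dz":109,"ax":0,"ay":0,"az":0.439},{"gripper":1,"dx":59,"dy":23,"dz":109,"ax":0,"ay":0,"az":0.439},{"gripper":1,"dx":59,"dy":23,"dz":109,"ax":0,"ay":0,"az":0.439}]'
python3 - <<'E'
from h import *
go(540,288.5,5,-95.5); d=shot("wrist","w3")
E
```

```text
clk 10.175 tcp [477.1 290.6 219.3] d [ 58.6  23.2 109.2] turn [2.000e-04 1.000e-03 4.392e-01] j6 1.56 F [ 0.3  0.  -0.6] open 77.0 grip 0.0
clock: 10.92
tcp_pos: [541.4, 289.2, 112.5]
ee_rot: [0.999, -0.048, 0.001, -0.0]
wrist_force: [-1.2, -0.1, -0.4]
opening: 85.2
grasp_force: 0.0
clk 10.925 tcp [541.4 289.2 112.5] d [ -1.6   1.  107.5] turn [-0.001  -0.0025  0.0005] j6 1.96 F [-1.2 -0.1 -0.4] open 85.2 grip 0.0
```

View pics/w3.png

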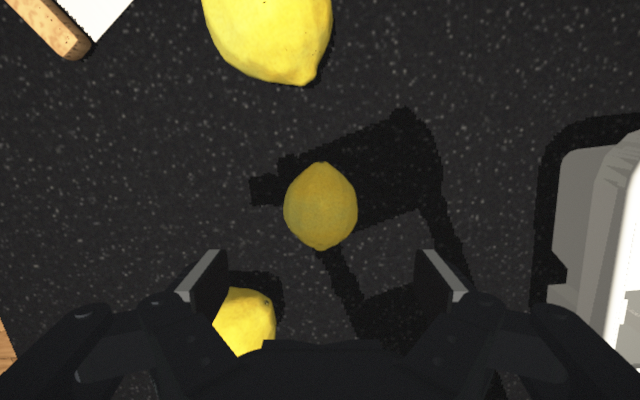

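The lemon lies at (321,205) with its tips at (322,160) and (321,250), so its length is square to the closing line and centred between the fingers. I'll descend and grip.

```bash
python3 -m inch '[{"gripper":1,"dx":-1,"dy":1,"dz":50,"ax":0,"ay":0,"az":0},{"gripper":1,"dx":-1,"dy":1,"dz":90,"ax":0,"ay":0,"az":0},{"gripper":1,"dx":-1,"dy":1,"dz":106,"ax":0,"ay":0,"az":0},{"gripper":1,"dx":-1,"dy":1,"dz":106,"ax":0,"ay":0,"az":0},{"gripper":0.4,"dx":-1,"dy":1,"dz":106,"ax":0,"ay":0,"az":0},{"gripper":0.4,"dx":-1,"dy":1,"dz":106,"ax":0,"ay":0,"az":0},{"gripper":0.4,"dx":-1,"dy":1,"dz":106,"ax":0,"ay":0,"az":0},{"gripper":0.4,"dx":-1,"dy":1,"dz":106,"ax":0,"ay":0,"az":0}]'
python3 -m inch '[{"gripper":0.4,"dx":0,"dy":0,"dz":-10,"ax":0,"ay":0,"az":0},{"gripper":0.4,"dx":0,"dy":0,"dz":-40,"ax":0,"ay":0,"az":0},{"gripper":0.4,"dx":0,"dy":0,"dz":-90,"ax":0,"ay":0,"az":0},{"gripper":0.4,"dx":0,"dy":0,"dz":-150,"ax":0,"ay":0,"az":0},{"gripper":0.4,"dx":0,"dy":0,"dz":-195,"ax":0,"ay":0,"az":0},{"gripper":0.4,"dx":0,"dy":0,"dz":-195,"ax":0,"ay":0,"az":0}]'
python3 - <<'E'
from h import *
d=shot("top","t4"); P=cloud(d)
def tub(P,col,x,y,zlo,zhi,R=150):
    h=cv2.cvtColor(col,cv2.COLOR_BGR2HSV)
    m=np.isfinite(P).all(-1)&(h[...,1]<70)&(h[...,2]>70)&(np.hypot(P[...,0]-x,P[...,1]-y)<R)&(P[...,2]>zlo)&(P[...,2]<zhi)
    q=P[m]; return len(q),np.percentile(q[:,2],95).round(1),cv2.minAreaRect(q[:,:2].astype(np.float32))
print("lower",tub(P,d["color"],529,-242,72,95)); print("upper",tub(P,d["color"],487,40,72,95,125))
c=np.array([529.2,-242.1]); a=np.radians(75.2); X=np.array([np.cos(a),np.sin(a)])
t=c-6*X; go(t[0],t[1],210,-104.8); print(t)
E
```

```text
clock: 11.98
tcp_pos: [541.4, 288.6, 7.8]
ee_rot: [0.999, -0.048, 0.002, -0.001]
wrist_force: [-2.0, 0.1, 7.7]
opening: 53.7
grasp_force: 62.1
clock: 12.72
tcp_pos: [542.5, 288.9, 206.4]
ee_rot: [0.999, -0.049, 0.005, -0.002]
wrist_force: [-0.1, -0.6, -2.3]
opening: 53.6
grasp_force: 63.2
lower (752, np.float64(86.1), ((524.0000610351562, -240.51011657714844), (195.84591674804688, 145.0717315673828), 75.37887573242188))
upper (699, np.float64(86.2), ((485.0242919921875, 38.39446258544922), (196.00819396972656, 143.9098358154297), 0.2477753758430481))
clk 12.775 tcp [540.8 288.3 202.9] d [ 38.9 535.   -8. ] turn [-0.0024 -0.0048  0.1612] j6 1.96 F [-0.   0.8 -1.3] open 53.4 grip 63.2
[ 527.66732545 -247.90094033]
```

```bash
python3 -c "
from h import *
go(523.1,-245.4,150,-104.6)"
python3 -m inch '[{"gripper":0.4,"dx":2,"dy":25,"dz":0,"ax":0,"ay":0,"az":0.01},{"gripper":0.4,"dx":6,"dy":75,"dz":0,"ax":0,"ay":0,"az":0.03},{"gripper":0.4,"dx":10,"dy":130,"dz":0,"ax":0,"ay":0,"az":0.05},{"gripper":0.4,"dx":14,"dy":185,"dz":0,"ax":0,"ay":0,"az":0.07},{"gripper":0.4,"dx":17,"dy":240,"dz":0,"ax":0,"ay":0,"az":0.09},{"gripper":0.4,"dx":21,"dy":295,"dz":0,"ax":0,"ay":0,"az":0.1},{"gripper":0.4,"dx":25,"dy":350,"dz":0,"ax":0,"ay":0,"az":0.11},{"gripper":0.4,"dx":28,"dy":405,"dz":0,"ax":0,"ay":0,"az":0.12},{"gripper":0.4,"dx":31,"dy":460,"dz":0,"ax":0,"ay":0,"az":0.14},{"gripper":0.4,"dx":34,"dy":505,"dz":0,"ax":0,"ay":0,"az":0.157},{"gripper":0.4,"dx":34,"dy":533,"dz":0,"ax":0,"ay":0,"az":0.157},{"gripper":0.4,"dx":34,"dy":533,"dz":0,"ax":0,"ay":0,"az":0.157}]'
python3 - <<'E'
from h import *
d=shot("wrist","w5"); P=cloud(d); go(523.1,-245.4,120,-104.6)
q=P[np.isfinite(P).all(-1)&(P[...,2]>76)&(P[...,2]<95)&(abs(P[...,0]-524)<130)&(abs(P[...,1]+240)<130)]
print(len(q),cv2.minAreaRect(q[:,:2].astype(np.float32)))
s=load("t4")
E
```

```text
clk 12.775 tcp [540.8 288.3 202.9] d [ 33.8 533.   52. ] turn [-0.0024 -0.0048  0.1578] j6 1.96 F [-0.   0.8 -1.3] open 53.4 grip 63.2
clock: 14.28
tcp_pos: [520.3, -246.9, 198.0]
ee_rot: [0.992, -0.128, -0.001, -0.001]
wrist_force: [-0.6, 0.6, -1.1]
opening: 53.6
grasp_force: 63.3
clk 14.325 tcp [ 520.7 -245.6  198.2] d [ 2.5 -0.7 78.2] turn [-0.0017  0.003  -0.0009] j6 1.18 F [ 0.1  1.1 -1.3] open 53.0 grip 63.3
5826 ((527.8028564453125, -241.65203857421875), (196.025634765625, 138.80035400390625), 75.29703521728516)
```

View pics/w5.png

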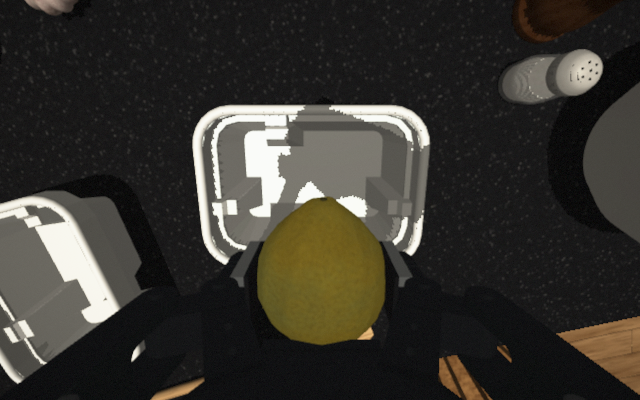

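The wrist view shows the lemon held over the lower tub, whose rim runs from (195,110) to (428,110). The lower tub has shifted about 4 mm and is now centred at about (524.7,-240.8). I'll lower the lemon in.

```bash
python3 -m inch '[{"gripper":0.4,"dx":3,"dy":0,"dz":30,"ax":0,"ay":0,"az":0},{"gripper":0.4,"dx":3,"dy":0,"dz":65,"ax":0,"ay":0,"az":0},{"gripper":0.4,"dx":3,"dy":0,"dz":78,"ax":0,"ay":0,"az":0},{"gripper":0.4,"dx":3,"dy":0,"dz":78,"ax":0,"ay":0,"az":0},{"gripper":0.4,"dx":3,"dy":0,"dz":78,"ax":0,"ay":0,"az":0}]'
python3 -c "
from h import *
go(523.4,-245.6,13,-104.6)"
```

```text
clock: 14.95
tcp_pos: [525.5, -246.8, 123.5]
ee_rot: [0.992, -0.127, 0.001, 0.001]
wrist_force: [-0.1, -0.2, -0.6]
opening: 53.7
grasp_force: 63.3
clk 14.95 tcp [ 525.5 -246.8  123.5] d [ -2.6  -0.8 110.5] turn [ 0.0009 -0.0024  0.0011] j6 1.18 F [-0.1 -0.2 -0.6] open 53.7 grip 63.3
```

```bash
python3 -m inch '[{"gripper":0.4,"dx":-1,"dy":0,"dz":30,"ax":0,"ay":0,"az":0},{"gripper":0.4,"dx":-1,"dy":0,"dz":55,"ax":0,"ay":0,"az":0},{"gripper":0.4,"dx":-1,"dy":0,"dz":75,"ax":0,"ay":0,"az":0},{"gripper":0.4,"dx":-1,"dy":0,"dz":92,"ax":0,"ay":0,"az":0},{"gripper":0.4,"dx":-1,"dy":0,"dz":102,"ax":0,"ay":0,"az":0},{"gripper":0.4,"dx":-1,"dy":0,"dz":107,"ax":0,"ay":0,"az":0},{"gripper":0.4,"dx":-1,"dy":0,"dz":109,"ax":0,"ay":0,"az":0},{"gripper":0.4,"dx":-1,"dy":0,"dz":109,"ax":0,"ay":0,"az":0}]'
python3 -c "
from h import *
go(523.4,-245.6,12,-104.6)"
```

```text
clock: 15.95
tcp_pos: [524.0, -246.6, 13.3]
ee_rot: [0.992, -0.127, 0.0, 0.0]
wrist_force: [0.9, 0.7, -1.0]
opening: 53.4
grasp_force: 63.3
clk 15.95 tcp [ 524.  -246.6   13.3] d [-0.8 -0.8  1.3] turn [ 0.0003 -0.0007  0.0006] j6 1.18 F [ 0.9  0.7 -1. ] open 53.4 grip 63.3
```

```bash
python3 -m inch '[{"gripper":0.4,"dx":0,"dy":0,"dz":1,"ax":0,"ay":0,"az":0},{"gripper":0.4,"dx":0,"dy":0,"dz":1.5,"ax":0,"ay":0,"az":0},{"gripper":0.4,"dx":0,"dy":0,"dz":1.5,"ax":0,"ay":0,"az":0},{"gripper":0.76,"dx":0,"dy":0,"dz":1.5,"ax":0,"ay":0,"az":0},{"gripper":0.76,"dx":0,"dy":0,"dz":1.5,"ax":0,"ay":0,"az":0},{"gripper":0.76,"dx":0,"dy":0,"dz":1.5,"ax":0,"ay":0,"az":0},{"gripper":0.76,"dx":0,"dy":0,"dz":1.5,"ax":0,"ay":0,"az":0}]'
python3 -m inch '[{"gripper":0.76,"dx":0,"dy":0,"dz":-10,"ax":0,"ay":0,"az":0},{"gripper":0.76,"dx":0,"dy":0,"dz":-30,"ax":0,"ay":0,"az":0},{"gripper":0.76,"dx":0,"dy":0,"dz":-70,"ax":0,"ay":0,"az":0},{"gripper":0.76,"dx":0,"dy":0,"dz":-130,"ax":0,"ay":0,"az":0},{"gripper":0.6,"dx":0,"dy":0,"dz":-180,"ax":0,"ay":0,"az":0},{"gripper":0.45,"dx":0,"dy":0,"dz":-180,"ax":0,"ay":0,"az":0}]'
python3 - <<'E'
from h import *
d=shot("wrist","w6"); t=shot("top","t6"); P=cloud(t); h=cv2.cvtColor(t["color"],cv2.COLOR_BGR2HSV)
for n,x,y,R in (("lower",524.7,-240.8,135),("upper",486,39,125)):
    q=P[np.isfinite(P).all(-1)&(h[...,1]<70)&(h[...,2]>70)&(np.hypot(P[...,0]-x,P[...,1]-y)<R)&(P[...,2]>72)&(P[...,2]<95)]; print(n,len(q),cv2.minAreaRect(q[:,:2].astype(np.float32)))
P=cloud(d); h=cv2.cvtColor(d["color"],cv2.COLOR_BGR2HSV); m=cv2.inRange(h,(18,100,30),(38,255,255)); b,l=blobs(m,400)
for i,a,c in b:
    w=np.array([plane(d,*p,32)[:2] for p in zip(*np.nonzero(l==i)[::-1])]); q=P[l==i]; e,V=np.linalg.eigh(np.cov(w.T)); print(a,c.round(),w.mean(0).round(1),"yaw",np.degrees(np.arctan2(V[1,1],V[0,1]))%180,"z",np.nanpercentile(q[:,2],98).round(1))
go(478,107,200,-90)
E
```

```text
clock: 16.82
tcp_pos: [523.7, -246.4, 11.4]
ee_rot: [0.992, -0.127, 0.0, 0.0]
wrist_force: [0.2, 0.0, 0.6]
opening: 64.9
grasp_force: 0.0
clock: 17.58
tcp_pos: [526.6, -248.5, 198.9]
ee_rot: [0.992, -0.127, 0.006, 0.003]
wrist_force: [-0.4, -0.5, -0.4]
opening: 38.2
grasp_force: 0.0
lower 223 ((560.6392822265625, -225.26263427734375), (119.41378021240234, 208.20953369140625), 16.661996841430664)
upper 693 ((485.16650390625, 38.31266784667969), (196.25888061523438, 143.73532104492188), 0.26245057582855225)
2645 [319. 188.] [ 523.  -248.3] yaw 166.33554429389218 z 60.1
clk 17.675 tcp [ 523.9 -246.6  192.9] d [-133.3 -330.7   -7.7] turn [ 0.0012 -0.002  -0.2542] j6 1.18 F [0.5 0.6 0.1] open 38.6 grip 0.0
```

View pics/w6.png

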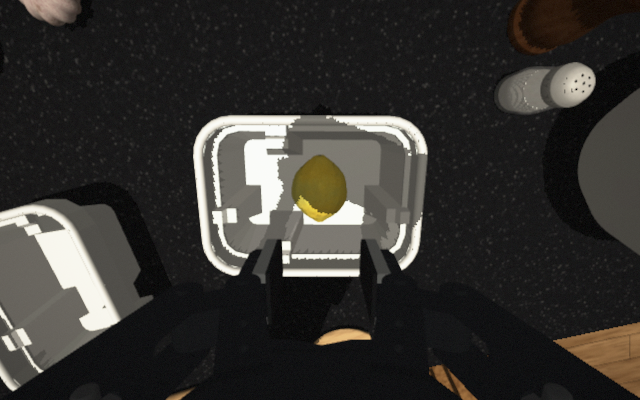

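The wrist view shows the lemon lying across the lower tub at (319,188), let go. Next I'll hover over the set-aside tub's far-left rim (its -y side).

```bash
python3 - <<'E'
from h import *
d=load("w6"); P=cloud(d); q=P[np.isfinite(P).all(-1)&(P[...,2]>80)&(P[...,2]<92)&(abs(P[...,0]-524)<130)&(abs(P[...,1]+240)<125)]
h=cv2.cvtColor(d["color"],cv2.COLOR_BGR2HSV)
q=P[np.isfinite(P).all(-1)&(h[...,2]>60)&(P[...,2]>78)&(P[...,2]<92)&(abs(P[...,0]-524)<130)&(abs(P[...,1]+240)<125)]
print(len(q),np.median(q[:,2]),cv2.minAreaRect(q[:,:2].astype(np.float32)))
go(485.5,106.5,165,-89.7)
E
python3 -m inch '[{"gripper":0.45,"dx":-15,"dy":-45,"dz":15,"ax":0,"ay":0,"az":-0.03},{"gripper":0.45,"dx":-35,"dy":-105,"dz":28,"ax":0,"ay":0,"az":-0.07},{"gripper":0.45,"dx":-55,"dy":-165,"dz":28,"ax":0,"ay":0,"az":-0.12},{"gripper":0.45,"dx":-75,"dy":-220,"dz":28,"ax":0,"ay":0,"az":-0.17},{"gripper":0.45,"dx":-95,"dy":-275,"dz":28,"ax":0,"ay":0,"az":-0.21},{"gripper":0.45,"dx":-126,"dy":-332,"dz":28,"ax":0,"ay":0,"az":-0.259},{"gripper":0.45,"dx":-126,"dy":-332,"dz":28,"ax":0,"ay":0,"az":-0.259},{"gripper":0.45,"dx":-126,"dy":-332,"dz":28,"ax":0,"ay":0,"az":-0.259},{"gripper":0.45,"dx":-126,"dy":-332,"dz":28,"ax":0,"ay":0,"az":-0.259}]'
python3 - <<'E'
from h import *
d=shot("wrist","w7"); P=cloud(d); h=cv2.cvtColor(d["color"],cv2.COLOR_BGR2HSV)
q=P[np.isfinite(P).all(-1)&(h[...,2]>60)&(P[...,2]>72)&(P[...,2]<95)&(abs(P[...,0]-485)<120)&(abs(P[...,1]-39)<95)]
print(len(q),np.median(q[:,2]),cv2.minAreaRect(q[:,:2].astype(np.float32)))
k=q[(abs(q[:,0]-500)<60)&(q[:,1]>85)]; 
for x0 in (460,500,540):
    kk=k[abs(k[:,0]-x0)<15]; print(x0,np.percentile(kk[:,1],[2,50,98]).round(1) if len(kk)>5 else None)
go(485.5,106.5,66,-89.7)
E
```

```text
6265 84.67176835972356 ((525.6820678710938, -240.97927856445312), (195.63450622558594, 142.5510711669922), 75.4689712524414)
clk 17.675 tcp [ 523.9 -246.6  192.9] d [-126.  -332.1   27.3] turn [ 0.0012 -0.002  -0.2595] j6 1.18 F [0.5 0.6 0.1] open 38.6 grip 0.0
clock: 18.8
tcp_pos: [485.2, 105.3, 162.9]
ee_rot: [1.0, 0.001, -0.0, 0.0]
wrist_force: [-0.0, -0.3, 0.8]
opening: 38.2
grasp_force: 0.0
10109 84.26001817063371 ((486.565673828125, 38.38350296020508), (194.5021209716797, 143.79928588867188), 0.2855216860771179)
460 [ 93.9 104.4 109.8]
500 [103.  106.7 109.7]
540 [103.  106.7 110.3]
clk 18.85 tcp [485.4 105.3 163.1] d [ 0.2 -1.2 97.1] turn [ 0.0002  0.0006 -0.0028] j6 1.54 F [0.6 0.5 1.2] open 38.5 grip 0.0
```

```bash
python3 -m inch '[{"gripper":0.45,"dx":0,"dy":-1,"dz":45,"ax":0,"ay":0,"az":0},{"gripper":0.45,"dx":0,"dy":-1,"dz":80,"ax":0,"ay":0,"az":0},{"gripper":0.45,"dx":0,"dy":-1,"dz":97,"ax":0,"ay":0,"az":0},{"gripper":0.45,"dx":0,"dy":-1,"dz":97,"ax":0,"ay":0,"az":0},{"gripper":0,"dx":0,"dy":-1,"dz":97,"ax":0,"ay":0,"az":0},{"gripper":0,"dx":0,"dy":-1,"dz":97,"ax":0,"ay":0,"az":0},{"gripper":0,"dx":0,"dy":-1,"dz":97,"ax":0,"ay":0,"az":0},{"gripper":0,"dx":0,"dy":-1,"dz":97,"ax":0,"ay":0,"az":0},{"gripper":0,"dx":0,"dy":-1,"dz":97,"ax":0,"ay":0,"az":0}]'
python3 -m inch '[{"gripper":0,"dx":0,"dy":0,"dz":-8,"ax":0,"ay":0,"az":0},{"gripper":0,"dx":0,"dy":0,"dz":-25,"ax":0,"ay":0,"az":0},{"gripper":0,"dx":0,"dy":0,"dz":-55,"ax":0,"ay":0,"az":0},{"gripper":0,"dx":0,"dy":0,"dz":-90,"ax":0,"ay":0,"az":0},{"gripper":0,"dx":0,"dy":0,"dz":-130,"ax":0,"ay":0,"az":0},{"gripper":0,"dx":0,"dy":0,"dz":-155,"ax":0,"ay":0,"az":0},{"gripper":0,"dx":0,"dy":0,"dz":-155,"ax":0,"ay":0,"az":0},{"gripper":0,"dx":0,"dy":0,"dz":-155,"ax":0,"ay":0,"az":0}]'
python3 - <<'E'
from h import *
a=np.radians(75.4); Y=np.array([-np.sin(a),np.cos(a)]); c=np.array([525.4,-241.0])+68*Y; print(c)
go(c[0],c[1],220,-14.6)
E
```

```text
clock: 19.98
tcp_pos: [486.7, 107.7, 68.2]
ee_rot: [1.0, 0.002, 0.002, 0.0]
wrist_force: [-1.2, -0.1, 6.2]
opening: 6.3
grasp_force: 62.4
clock: 20.98
tcp_pos: [484.3, 107.7, 220.3]
ee_rot: [1.0, 0.002, -0.001, -0.0]
wrist_force: [0.1, -0.2, -2.1]
opening: 6.1
grasp_force: 61.3
[ 459.59577641 -223.85928364]
clk 20.975 tcp [484.3 107.7 220.3] d [-26.3 331.4   0.4] turn [-1.3000e-03  1.5000e-03 -1.3112e+00] j6 1.54 F [ 0.1 -0.2 -2.1] open 6.1 grip 61.3
```

```bash
python3 -m inch '[{"gripper":0,"dx":-1,"dy":12,"dz":0,"ax":0,"ay":0,"az":-0.05},{"gripper":0,"dx":-3,"dy":40,"dz":0,"ax":0,"ay":0,"az":-0.16},{"gripper":0,"dx":-6,"dy":72,"dz":0,"ax":0,"ay":0,"az":-0.29},{"gripper":0,"dx":-8,"dy":104,"dz":0,"ax":0,"ay":0,"az":-0.42},{"gripper":0,"dx":-11,"dy":136,"dz":0,"ax":0,"ay":0,"az":-0.55},{"gripper":0,"dx":-13,"dy":168,"dz":0,"ax":0,"ay":0,"az":-0.68},{"gripper":0,"dx":-16,"dy":200,"dz":0,"ax":0,"ay":0,"az":-0.81},{"gripper":0,"dx":-19,"dy":232,"dz":0,"ax":0,"ay":0,"az":-0.94},{"gripper":0,"dx":-21,"dy":264,"dz":0,"ax":0,"ay":0,"az":-1.07},{"gripper":0,"dx":-24,"dy":296,"dz":0,"ax":0,"ay":0,"az":-1.2},{"gripper":0,"dx":-26,"dy":320,"dz":0,"ax":0,"ay":0,"az":-1.28},{"gripper":0,"dx":-26,"dy":331,"dz":0,"ax":0,"ay":0,"az":-1.311}]'
python3 -m inch '[{"gripper":0,"dx":0,"dy":0,"dz":15,"ax":0,"ay":0,"az":0},{"gripper":0,"dx":0,"dy":0,"dz":30,"ax":0,"ay":0,"az":0},{"gripper":0,"dx":0,"dy":0,"dz":30,"ax":0,"ay":0,"az":0},{"gripper":0,"dx":0,"dy":0,"dz":30,"ax":0,"ay":0,"az":0}]'
cat > m2.py <<'E'
from h import *
import sys
n=sys.argv[1]; s=r.sense(); u=s["tcp_pos"][2]-68.2
go(459.6,-223.9,134.5,-14.6); print("underside",u)
for cam in ("side","top"):
    d=shot(cam,n+cam); P=cloud(d); h=cv2.cvtColor(d["color"],cv2.COLOR_BGR2HSV)
    ok=np.isfinite(P).all(-1)&(h[...,1]<60)&(h[...,2]>100)&(abs(P[...,0]-540)<110)&(abs(P[...,1]+240)<140)
    for nm,lo,hi in (("upper",u+70,u+95),("lower",72,90)):
        q=P[ok&(P[...,2]>lo)&(P[...,2]<hi)]
        if len(q)>50: print(cam,nm,len(q),np.percentile(q[:,2],[50,95]).round(1),cv2.minAreaRect(q[:,:2].astype(np.float32)))
    q=P[ok&(P[...,2]>u+72)&(P[...,2]<u+95)]; q=q[np.argsort(q[:,2])]
    A=np.c_[q[:,:2]-[525,-241],np.ones(len(q))]; a=np.radians(75.4)
    # level: max z at four sides
    t=np.stack([A[:,:2]@[np.cos(a),np.sin(a)],A[:,:2]@[-np.sin(a),np.cos(a)]],1)
    for nm,k in (("x+",t[:,0]>85),("x-",t[:,0]<-85),("y+",t[:,1]>58),("y-",t[:,1]<-58)):
        if k.sum()>15: print(cam,nm,np.percentile(q[k,2],92).round(1),"in",np.percentile(t[k],[2,98],axis=0).round(1).tolist())
E
python3 m2.py a
```

```text
clock: 22.48
tcp_pos: [459.4, -224.0, 219.2]
ee_rot: [0.791, 0.611, -0.001, -0.002]
wrist_force: [0.3, 0.1, -3.1]
opening: 6.1
grasp_force: 61.3
clock: 22.98
tcp_pos: [460.8, -223.0, 191.2]
ee_rot: [0.791, 0.612, -0.0, -0.0]
wrist_force: [0.3, -0.1, -1.4]
opening: 6.2
grasp_force: 61.3
clk 22.975 tcp [ 460.8 -223.   191.2] d [-1.2 -0.9 56.7] turn [-0.0003 -0.0001  0.0003] j6 -0.43 F [ 0.3 -0.1 -1.4] open 6.2 grip 61.3
underside 123.03024275432254
side upper 1491 [202.6 206.9] ((522.5379028320312, -240.87301635742188), (196.20823669433594, 149.92945861816406), 75.73589324951172)
side lower 864 [81.6 84.4] ((524.931884765625, -242.4322967529297), (193.57882690429688, 142.6986846923828), 75.39061737060547)
side x+ 206.0 in [[85.8, -54.1], [96.6, 53.2]]
side x- 206.4 in [[-97.6, -59.2], [-86.0, 56.6]]
side y+ 210.3 in [[-86.2, 58.3], [77.1, 75.7]]
side y- 206.0 in [[-86.8, -72.3], [80.3, -58.9]]
top upper 462 [205.5 208.7] ((509.33197021484375, -210.633056640625), (209.59884643554688, 142.5263671875), 28.123971939086914)
top lower 206 [83.1 86.3] ((489.7750244140625, -207.51605224609375), (213.05892944335938, 101.44242858886719), 45.94828796386719)
top x+ 208.0 in [[85.7, -57.0], [97.8, 58.7]]
top x- 208.9 in [[-94.8, 43.0], [-85.5, 61.2]]
top y+ 208.5 in [[-84.7, 58.8], [86.5, 71.8]]
top y- 207.8 in [[17.1, -72.1], [85.3, -59.9]]
```

```bash
python3 - <<'E'
from h import *
d=load("aside"); P=cloud(d); h=cv2.cvtColor(d["color"],cv2.COLOR_BGR2HSV)
ok=np.isfinite(P).all(-1)&(h[...,1]<60)&(h[...,2]>100)
a=np.radians(75.4)
T=lambda q:np.stack([(q[:,:2]-[525,-241])@[np.cos(a),np.sin(a)],(q[:,:2]-[525,-241])@[-np.sin(a),np.cos(a)]],1)
for nm,lo,hi in (("upper",183,212),("lower",60,88)):
    q=P[ok&(P[...,2]>lo)&(P[...,2]<hi)]; t=T(q)
    for lab,k,ax,pc in (("x+",(t[:,0]>80)&(abs(t[:,1])<45),0,97),("x-",(t[:,0]<-80)&(abs(t[:,1])<45),0,3),("y+",(t[:,1]>58)&(abs(t[:,0])<70)&(t[:,1]<76),1,97),("y-",(t[:,1]<-58)&(abs(t[:,0])<70),1,3)):
        v=t[k]; print(nm,lab,k.sum(),np.percentile(v[:,ax],[1,3,50,97,99]).round(1) if k.sum()>5 else None, "slope",np.polyfit(v[:,1-ax],v[:,ax],1)[0].round(3) if k.sum()>5 else None)
E
python3 -c "
import cv2;im=cv2.imread('pics/aside.png')[130:330,200:380];cv2.imwrite('pics/asidec.png',cv2.resize(im,None,fx=3,fy=3,interpolation=cv2.INTER_CUBIC))"
```

```text
upper x+ 511 [  80.9   83.3   91.8 2469.4 2476.1] slope 1.409
upper x- 626 [-98.1 -97.7 -95.9 -91.9 -90.7] slope -0.0
upper y+ 328 [58.2 58.3 63.8 68.5 74. ] slope -0.011
upper y- 337 [-72.5 -72.3 -71.3 -64.6 -59.2] slope 0.0
lower x+ 82 [  85.5   86.1   92.1 2468.9 2472.5] slope 35.849
lower x- 1555 [-294.9 -291.5 -259.2  -92.8  -91.4] slope -0.627
lower y+ 172 [59.4 59.9 65.  69.4 70. ] slope -0.025
lower y- 321 [-71.4 -71.4 -70.  -63.5 -58.8] slope 0.006
```

View pics/asidec.png

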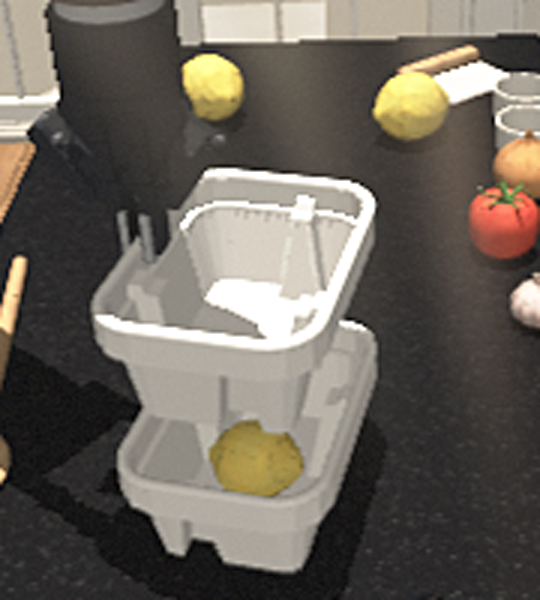

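The side crop shows the upper tub level above the lower one, turned half round, with end ribs on the opposite side. The lemon lies in the lower tub.

```bash
cat > m3.py <<'E'
from h import *
import sys
d=load(sys.argv[1]); u=float(sys.argv[2]); P=cloud(d); h=cv2.cvtColor(d["color"],cv2.COLOR_BGR2HSV)
ok=np.isfinite(P).all(-1)&(h[...,1]<60)&(h[...,2]>100)
a=np.radians(75.4)
for nm,b in (("upper",u),("lower",0)):
    q=P[ok&(P[...,2]>b+62)&(P[...,2]<b+84)]; t=np.stack([(q[:,:2]-[525,-241])@[np.cos(a),np.sin(a)],(q[:,:2]-[525,-241])@[-np.sin(a),np.cos(a)]],1)
    for lab,ax,s in (("x+",0,1),("x-",0,-1),("y+",1,1),("y-",1,-1)):
        L=(98,72)[ax]; k=(abs(s*t[:,ax]-L)<4)&(abs(t[:,1-ax])<(72,48)[1-ax]); v=t[k]
        print(nm,lab,k.sum(),np.percentile(v[:,ax],[5,50,95]).round(1) if k.sum()>5 else None,"slope",np.polyfit(v[:,1-ax],v[:,ax],1)[0].round(3) if k.sum()>20 else None,"z",np.percentile(q[k,2],[2,98]).round(0) if k.sum()>5 else None)
E
python3 m3.py aside 122.5
```

```text
upper x+ 49 [94.1 95.1 97.5] slope -0.003 z [188. 206.]
upper x- 524 [-97.6 -96.  -94.4] slope 0.0 z [185. 206.]
upper y+ 8 [68.2 73.4 75.1] slope None z [201. 206.]
upper y- 261 [-72.3 -71.6 -68.7] slope -0.0 z [185. 206.]
lower x+ 4 None slope None z None
lower x- 380 [-97.1 -95.6 -94.3] slope -0.001 z [62. 83.]
lower y+ 15 [68.2 69.4 70.4] slope None z [81. 84.]
lower y- 204 [-71.3 -70.8 -68.6] slope -0.003 z [63. 84.]
```

```bash
python3 -m inch '[{"gripper":0,"dx":0.5,"dy":-1,"dz":15,"ax":0,"ay":0,"az":0},{"gripper":0,"dx":0.5,"dy":-1,"dz":30,"ax":0,"ay":0,"az":0},{"gripper":0,"dx":0.5,"dy":-1,"dz":40,"ax":0,"ay":0,"az":0},{"gripper":0,"dx":0.5,"dy":-1,"dz":44,"ax":0,"ay":0,"az":0},{"gripper":0,"dx":0.5,"dy":-1,"dz":44,"ax":0,"ay":0,"az":0},{"gripper":0,"dx":0.5,"dy":-1,"dz":44,"ax":0,"ay":0,"az":0}]'
python3 - <<'E'
from h import *
shot("side","b"); go(460,-223.5,134.2,-14.6)
E
python3 m3.py b 78
```

```text
clock: 23.82
tcp_pos: [460.2, -223.0, 147.9]
ee_rot: [0.791, 0.611, 0.0, 0.0]
wrist_force: [0.2, -0.2, -1.8]
opening: 6.0
grasp_force: 61.3
clk 23.875 tcp [ 460.3 -223.   148. ] d [-0.5 -0.2 13.8] turn [ 0.0011  0.0005 -0.0001] j6 -0.43 F [ 0.4 -0.1 -1.4] open 6.4 grip 61.3
upper x+ 18 [94.3 96.  98.4] slope None z [157. 162.]
upper x- 477 [-97.7 -96.2 -94.5] slope -0.001 z [141. 162.]
upper y+ 5 None slope None z None
upper y- 209 [-71.8 -71.3 -69.2] slope -0.001 z [141. 162.]
lower x+ 0 None slope None z None
lower x- 372 [-97.  -95.7 -94.2] slope 0.002 z [62. 83.]
lower y+ 7 [68.3 69.6 71.1] slope None z [81. 83.]
lower y- 199 [-71.4 -70.9 -68.5] slope -0.004 z [62. 84.]
```

```bash
python3 -m inch '[{"gripper":0,"dx":0.6,"dy":-0.4,"dz":4,"ax":0,"ay":0,"az":0},{"gripper":0,"dx":0.6,"dy":-0.4,"dz":7,"ax":0,"ay":0,"az":0},{"gripper":0,"dx":0.6,"dy":-0.4,"dz":9,"ax":0,"ay":0,"az":0},{"gripper":0,"dx":0.6,"dy":-0.4,"dz":11,"ax":0,"ay":0,"az":0},{"gripper":0,"dx":0.6,"dy":-0.4,"dz":12,"ax":0,"ay":0,"az":0},{"gripper":0,"dx":0.6,"dy":-0.4,"dz":12,"ax":0,"ay":0,"az":0}]'
python3 -m inch '[{"gripper":0,"dx":0,"dy":0,"dz":1,"ax":0,"ay":0,"az":0},{"gripper":0,"dx":0,"dy":0,"dz":1.5,"ax":0,"ay":0,"az":0},{"gripper":0,"dx":0,"dy":0,"dz":1.5,"ax":0,"ay":0,"az":0}]'
```

```text
clock: 24.62
tcp_pos: [459.7, -222.1, 135.3]
ee_rot: [0.791, 0.611, -0.0, -0.0]
wrist_force: [0.3, -0.5, -2.0]
opening: 6.4
grasp_force: 61.3
clock: 25.0
tcp_pos: [459.7, -222.3, 134.3]
ee_rot: [0.791, 0.611, -0.0, 0.0]
wrist_force: [-2.6, -0.9, 1.2]
opening: 6.3
grasp_force: 61.7
```

```bash
python3 -m inch '[{"gripper":0,"dx":0,"dy":0,"dz":0.5,"ax":0,"ay":0,"az":0},{"gripper":0.1,"dx":0,"dy":0,"dz":0.5,"ax":0,"ay":0,"az":0},{"gripper":0.2,"dx":0,"dy":0,"dz":0.5,"ax":0,"ay":0,"az":0},{"gripper":0.35,"dx":0,"dy":0,"dz":0.5,"ax":0,"ay":0,"az":0},{"gripper":0.35,"dx":0,"dy":0,"dz":0.5,"ax":0,"ay":0,"az":0},{"gripper":0.35,"dx":0,"dy":0,"dz":-15,"ax":0,"ay":0,"az":0},{"gripper":0.35,"dx":0,"dy":0,"dz":-40,"ax":0,"ay":0,"az":0},{"gripper":0.35,"dx":0,"dy":0,"dz":-90,"ax":0,"ay":0,"az":0},{"gripper":0.35,"dx":0,"dy":0,"dz":-140,"ax":0,"ay":0,"az":0},{"gripper":0.35,"dx":0,"dy":0,"dz":-140,"ax":0,"ay":0,"az":0},{"gripper":0.35,"dx":0,"dy":0,"dz":-140,"ax":0,"ay":0,"az":0}]'
python3 - <<'E'
from h import *
d=shot("side","c"); P=cloud(d); h=cv2.cvtColor(d["color"],cv2.COLOR_BGR2HSV)
q=P[np.isfinite(P).all(-1)&(h[...,1]<60)&(h[...,2]>100)&(np.hypot(P[...,0]-525,P[...,1]+241)<135)&(P[...,2]>137)&(P[...,2]<165)]
print(len(q),cv2.minAreaRect(q[:,:2].astype(np.float32)))
a=np.radians(75.4); t=np.stack([(q[:,:2]-[525,-241])@[np.cos(a),np.sin(a)],(q[:,:2]-[525,-241])@[-np.sin(a),np.cos(a)]],1)
for nm,k in (("x+",t[:,0]>88),("x-",t[:,0]<-88),("y+",t[:,1]>62),("y-",t[:,1]<-62)): print(nm,k.sum(),np.percentile(q[k,2],[90,98]).round(1))
cv2.imwrite("pics/cc.png",cv2.resize(d["color"][130:330,200:380],None,fx=3,fy=3,interpolation=cv2.INTER_CUBIC))
E
python3 m3.py c 66
```

```text
clock: 26.38
tcp_pos: [459.6, -222.0, 274.2]
ee_rot: [0.791, 0.611, 0.0, 0.0]
wrist_force: [0.5, -0.2, 0.2]
opening: 29.9
grasp_force: 0.0
1469 ((525.0831909179688, -241.04505920410156), (197.19515991210938, 143.40528869628906), 75.88522338867188)
x+ 291 [149.7 150.8]
x- 448 [149.6 150.6]
y+ 313 [149.9 150.5]
y- 302 [150.  150.7]
upper x+ 42 [94.1 95.  97.8] slope 0.005 z [130. 150.]
upper x- 437 [-97.1 -95.7 -94.4] slope 0.001 z [128. 149.]
upper y+ 43 [68.2 69.6 71.2] slope 0.005 z [148. 150.]
upper y- 214 [-71.2 -70.6 -68.4] slope 0.0 z [129. 150.]
lower x+ 0 None slope None z None
lower x- 383 [-97.1 -95.6 -94.3] slope 0.001 z [62. 83.]
lower y+ 8 [68.8 70.  71. ] slope None z [82. 83.]
lower y- 203 [-71.4 -70.9 -68.5] slope -0.004 z [63. 84.]
```

View pics/cc.png

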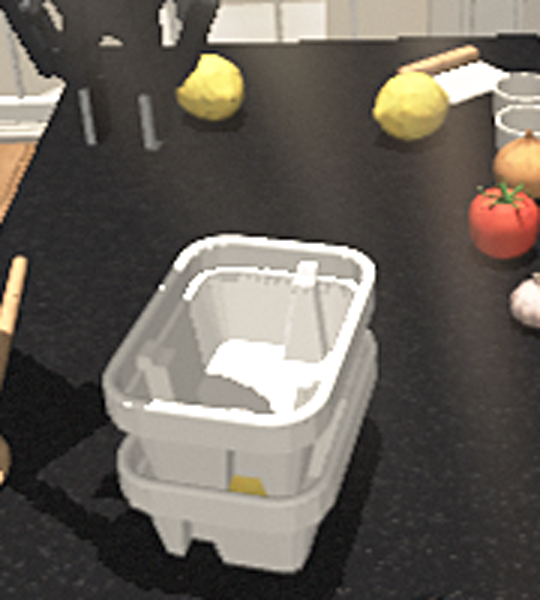

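The upper tub stands square, level (rim at 150–151 mm all round) and centred on the lower one, the lemon shows yellow beneath it at (247,485), and the gripper is clear. Handing in.

```bash
python3 -c "
from rig import r
print(r.job_done())"
```

```text
the job is handed in; nothing more can be done
None
```

The job is handed in with no verdict shown: the last side view put the upper tub half-turned, level and centred within 1 mm on the lower tub's ribs above the lemon; the lower tub shifted about 4 mm at the first lift (limit 50 mm).

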